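# Move three microscope objectives on by one station

### The arm

A 6-joint arm with a two-finger parallel gripper is mounted at the origin on the work surface. World frame = base frame: x ahead of the robot, y to its left, z up, the work surface at z = 0. Lengths are in m, angles in rad, forces in N, time in s.
With the tool pointing down it reaches from about 0.375 to 0.9 m from the base axis. Payload 3.1 kg.
Tool frame: the origin (TCP) lies midway between the tips of the shut fingers; the grasp point (between the pads) lies 19 mm behind it; z points along the fingers, y is the line along which they close (so a half turn about z gives the same grasp; the last joint's range is limited). The gripper opens to 85 mm and grips with 20 to 120 N. Pads are 22 mm wide; open, the fingers measure 114 mm over their backs; the gripper's body (76 mm by 85 mm) begins 54 mm behind the grasp point. The pads swing forward as they close: fully open they stand 13 mm farther back than shut.
Start: joints at [-1.427, 0.527, 1.433, -0, 1.181, -0.178], TCP at [0.198, -0.593, 0.231] pointing down, gripper open.
Joint ranges: [-3.08, 3.08], [-0.75, 2.2], [0.22, 2.44], [-1.43, 4.57], [0, 2.65], [-2.85, 2.85]. Speed limits (rad/s): [2.79, 2.79, 3.14, 3.14, 3.14, 3.14].

### API

Orientations are given as a unit quaternion [x, y, z, w].
In Python, from station import manip gives the robot as it stands.
- The arm moves only by the tool step_arm, never from a script. Its argument "targets" is text: rows parted by semicolons, each of 4 numbers parted by spaces: the shift along the tool's x, y, z in mm, then the turn about the tool's z in degrees. A call has 1 to 12 rows; each row is the pose to reach, as a shift and turn from the pose commanded when the call began, along the tool's axes at that moment; what a row does not reach only later rows make up. A row lasts 1/10 s, in which the tool goes at most 50 mm and 8.59 degrees, less where a joint would pass 70% of its speed; a pose out of reach is approached as far as the arm can. A call with a gripper value outside its range is refused whole. "gripper" is the closure, from 0 (fully open) to 1 (shut), set as the call begins (left out, the last holds). The fingers move at their own pace and stop on an object; "squeeze" is the grip in N (left out, the last holds). Time passes only in rows, so rows that repeat a pose let the fingers close. It gives the time, the measured TCP pose, the force, the opening and the grip force at its end, in the units of the state.
- manip.sense(): the state, without advancing time (a new reading comes with each control period).
- manip.snapshot(name): name is "side" or "top"; returns the picture (400x640x3 uint8, red, green, blue); there is no depth.
- manip.get_calibration(name): a dict with "fov_y" (degrees; the focal length in pixels is half the picture's height over the tangent of half this angle, whatever the lens; pixels are square), "cx", "cy" (the principal point, pixels), "k1" (the pictures are not rectified: a ray, as slopes to the right and down, at radius r is drawn at 1 + k1 r^2 times it, then the intrinsics apply), "extrinsics" (4x4, takes a point from camera to world coordinates). Camera axes: x right, y down, z forward; pixel columns grow to the right and rows downward; lengths in m; the calibration is good to about 2 mm. A picture is of the moment at which its call begins. get_calibration takes no time and is no camera call.
- manip.sign_off(): hands the job in; it is judged then, once.
Trained networks look in the newest picture that a camera, given by its name, has taken for a name from the list of things; names that differ only in an ending like _2 or _b are one class to them, and where a whole thing is asked for, a point or a joint stands for the part that bears it (a point fixed in the world has none). Each returns a list of dicts, best first, with "p" (0 to 1); they miss things now and then, are a little off and sometimes report something else, mostly with a low value. They report only what shows in the picture. A call takes as long as a camera call.
- manip.recognise(camera, query): "position" ([column, row] in pixels, amid what is visible of it).
- manip.masks_of(camera, query): "pixels" (400x640 bool, what is visible of it) and "position" ([column, row] in pixels, amid what is visible of it).
- manip.mark_of(camera, query): "position" ([column, row] in pixels: a listed point, or the origin of a listed thing).
The state is a dict: "t": time; "q": joint angles; "qd": joint speeds; "tau": joint torques, N m; "tcp_pos": TCP position; "tool_rot": TCP orientation; "force": force on the tool from outside, world axes, zero at the start; "ft_torque": the same for the moment, N m; "finger_gap": opening from 0.0 (shut) to 1.0 (fully open); "gripper_force": force on a finger pad.
Only numpy, scipy, OpenCV 4.12 (cv2) and the standard library are available. Lean on these libraries where they do the work, as an engineer would, in place of code of your own. Each camera call takes 0.05 s, during which the arm holds its last target. There are 200 camera calls.

### The job

Move each of the three microscope objectives on to its next station: the slim long one from the square cleaning block to the round inspection plate, the middle-sized one from the inspection plate to the oblong storage base, and the short wide one from the storage base to the square cleaning block. Each station takes only one, so stand one of them on the empty three-eared parking stand on the way; in the end every objective stands upright in the middle of its new recess and the parking stand is empty again. Set them down gently, never drop or tip one, and leave the small oil bottle, the jar and the lidded dish where they are.

Things in the scene. Friction and masses are not known exactly. Their poses are not given: they have to be found in the camera images.
- long_obj: The slim long objective: cylinder of 30 mm diameter up to 72 mm above its foot, then a cone to a 12 mm wide nose, 96 mm high in all. Stands upright on its flat foot on a recess floor, lens up. Origin: centre of the foot; z along its axis, upwards. Round, so its yaw means nothing. Steel with black bands, 0.15 to 0.31 kg.
- mid_obj: The middle-sized objective: cylinder of 40 mm diameter up to 48 mm above its foot, then a cone to a 22 mm wide nose, 66 mm high in all. Stands upright on its flat foot on a recess floor, lens up. Origin: centre of the foot; z along its axis, upwards. Round, so its yaw means nothing. Steel with black bands, 0.18 to 0.37 kg.
- short_obj: The short wide objective: cylinder of 56 mm diameter up to 34 mm above its foot, then a cone to a 40 mm wide nose, 42 mm high in all. Stands upright on its flat foot on a recess floor, lens up. Origin: centre of the foot; z along its axis, upwards. Round, so its yaw means nothing. Steel with black bands, 0.22 to 0.45 kg.
- inspect: Inspection plate: the plain round station. White plastic, fixed, a disc of 92 mm diameter, 16 mm high. Round recess in its middle, 72 mm diameter, 5 mm deep, dark floor 11 mm above the bench. Origin: on the bench straight below the recess centre; z up. The middle-sized objective stands in it at the start.
- clean: Cleaning block: the square station. White plastic, fixed, 92 by 92 mm, 16 mm high. Round recess in its middle, 72 mm diameter, 5 mm deep, dark floor 11 mm above the bench. Origin: on the bench straight below the recess centre; z up. The slim long objective stands in it at the start.
- case: Storage base: the oblong station. White plastic, fixed, 92 mm along its x, 128 mm along its y, 16 mm high. Round recess in its middle, 72 mm diameter, 5 mm deep, dark floor 11 mm above the bench. Origin: on the bench straight below the recess centre; z up. The short wide objective stands in it at the start.
- park: Parking stand: a disc with three round ears. White plastic, fixed, a disc of 84 mm diameter with three ears (30 mm wide, 10 mm high) that reach 62 mm from the middle, 16 mm high. Round recess in its middle, 72 mm diameter, 5 mm deep, dark floor 11 mm above the bench. Origin: on the bench straight below the recess centre; z up. Empty at the start and at the end.
- oil: Bystander: small brown glass oil bottle, 28 mm diameter, 65 mm high, upright, loose. Origin: centre of its underside.
- jar: Bystander: small pale jar with a white lid, 34 mm diameter, 45 mm high, upright, loose. Origin: centre of its underside.
- dish: Bystander: flat lidded glass dish, 60 mm diameter, 15 mm high, loose. Origin: centre of its underside.

How it is judged:
By the outcome, as a careful person would: the job done as asked, in the order asked, and still so for the second after the job is handed in, with the robot touching nothing.
It also fails if it takes over 112 s, if anything falls off the work surface, if the arm or the gripper's body presses on something with over 40 N, if the wrist force passes 120 N, or if a joint passes its speed limit or range.

## Working session

There is one attempt and no reset: what is moved stays moved. The work goes in short steps, Python scripts to look and compute and a tool call to move; the robot and the scene stay as the last step left them, time stands still between calls to the robot, and variables do not carry over. Pictures are saved under pics/ and viewed, at most 14 in all, crops included, and the job is handed in when it is done.

Besides the shell and the picture viewer there is one more tool, called as name(argument=value, ...) on one line, values as JSON. step_arm: Moves the arm, as the interface text tells. Its arguments: {"type":"object","properties":{"targets":{"type":"string"},"gripper":{"type":"number"},"squeeze":{"type":"number"}},"required":["targets"]}

```bash
mkdir -p pics; ls; cat > h.py <<'E'
import numpy as np, cv2
from station import manip
from scipy.spatial.transform import Rotation as R
def cal(n):
    c=manip.get_calibration(n); f=200/np.tan(np.radians(c["fov_y"])/2)
    return c,f,np.array(c["extrinsics"])
def ray(n,p):
    c,f,E=cal(n); d=np.array([(p[0]-c["cx"])/f,(p[1]-c["cy"])/f]); u=d.copy()
    for _ in range(30): u=d/(1+c["k1"]*(u@u))
    v=E[:3,:3]@np.array([u[0],u[1],1]); return E[:3,3],v/np.linalg.norm(v)
def onz(n,p,z):
    o,v=ray(n,p); return o+v*(z-o[2])/v[2]
def proj(n,P):
    c,f,E=cal(n); q=np.linalg.inv(E)@np.append(P,1); u=q[:2]/q[2]; u=u*(1+c["k1"]*(u@u))
    return u*f+[c["cx"],c["cy"]]
def tri(p1,p2):
    o1,a=ray("side",p1);o2,b=ray("top",p2)
    s=np.linalg.lstsq(np.c_[a,-b],o2-o1,rcond=None)[0]
    A=o1+a*s[0];B=o2+b*s[1]; return (A+B)/2,np.linalg.norm(A-B)
def snap(n,f=None):
    im=np.array(manip.snapshot(n))
    if f: cv2.imwrite("pics/"+f,im[:,:,::-1])
    return im
E
python3 - <<'E'
from h import *
np.set_printoptions(precision=4,suppress=True)
s=manip.sense();print(s["t"],s["tcp_pos"],s["tool_rot"],s["force"],s["finger_gap"])
for n in("side","top"):
    snap(n,n+"0.png");c,f,E=cal(n);print(n,f,c["cx"],c["cy"],c["k1"],E)
for q in"long_obj mid_obj short_obj inspect clean case park oil jar dish".split():
    r={}
    for n in("side","top"):
        l=manip.mark_of(n,q); r[n]=l
        print(q,n,[(np.round(d["position"],1),round(d["p"],2)) for d in l[:3]])
    if r["side"] and r["top"]:print("   ",*tri(r["side"][0]["position"],r["top"][0]["position"]))
print(manip.sense()["t"])
E
```

```text
pics
0.0 [ 0.1976 -0.5922  0.2303] [ 0.9871  0.1602  0.     -0.0011] [ 0.0492 -0.0032  0.3064] 1.0013876247683282
side 515.8446813874332 320.46558943497837 200.94000075685216 -0.14942301075971304 [[ 0.9817 -0.1549  0.1104  0.4155]
 [-0.1898 -0.7587  0.6232 -0.6417]
 [-0.0127 -0.6328 -0.7742  0.8641]
 [ 0.      0.      0.      1.    ]]
top 425.6244264982643 321.40161558638914 200.83403150124445 0.004071367396439479 [[ 0.0157 -0.996   0.0884  0.4776]
 [-0.9999 -0.0157  0.0009 -0.0011]
 [ 0.0005 -0.0884 -0.9961  0.8028]
 [ 0.      0.      0.      1.    ]]
long_obj side [(array([285.9, 208. ]), 0.66)]
long_obj top [(array([301.4, 250.3]), 0.77)]
    [0.4585 0.0344 0.0193] 0.005689891715826025
mid_obj side [(array([355.5, 152.7]), 0.94), (array([298.3, 276.4]), 0.64)]
mid_obj top [(array([233.1, 153.5]), 0.71)]
    [0.6385 0.1664 0.0148] 0.008764736644483788
short_obj side [(array([313.2, 333.8]), 0.64)]
short_obj top [(array([452.6, 242.5]), 0.77)]
    [ 0.4707 -0.2475 -0.    ] 0.00706215520971778
inspect side [(array([354.4, 157.4]), 0.88), (array([299.3, 272.7]), 0.5)]
inspect top [(ar
[... 339 characters left out ...]
725111519765
park side [(array([370.8, 250.8]), 0.94)]
park top [(array([375.9, 163.2]), 0.97), (array([453.3, 243.4]), 0.4)]
    [ 0.6153 -0.1012  0.0129] 0.009785938405979489
oil side [(array([299.1, 274. ]), 0.6), (array([356.1, 159.7]), 0.41)]
oil top [(array([381.2, 250.1]), 0.46)]
    [ 0.4606 -0.1149 -0.0048] 0.005639574256837256
jar side [(array([364.6, 199.3]), 0.77)]
jar top [(array([306.7, 155.3]), 0.73), (array([174.9, 257.2]), 0.25)]
    [0.6315 0.0286 0.0135] 0.0030369014506097477
dish side [(array([261.6, 139.4]), 0.92), (array([365. , 198.6]), 0.48)]
dish top [(array([173.8, 257.1]), 0.94), (array([302.4, 247.8]), 0.54)]
    [ 0.4373  0.2759 -0.0053] 0.0025519490967855756
1.1
```

View pics/top0.png

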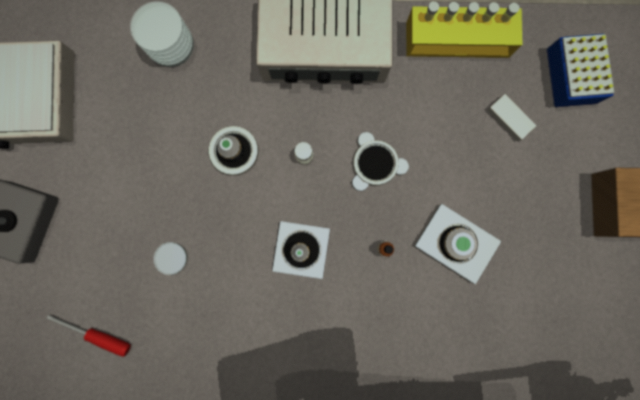

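View pics/side0.png

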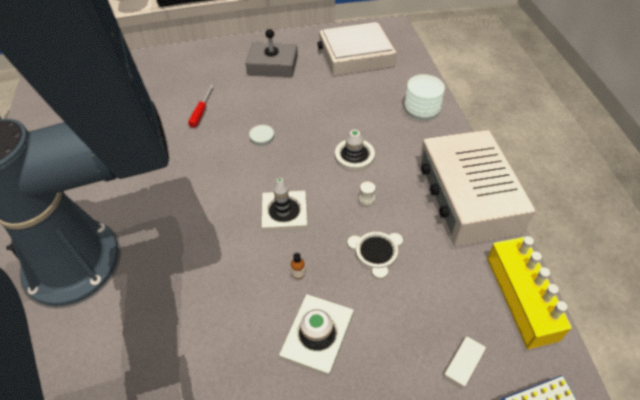

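The top view shows inspect with mid at (233,150), clean with long at (301,250), the empty park at (376,163), case with short at (458,243), jar (303,152), oil (386,249) and dish (170,258). The side view agrees, and the networks' marks match. I'll refine by fitting silhouettes in both views.

```bash
cat >> h.py <<'E'
from scipy.optimize import minimize
OBJ=dict(long_obj=[(0,15),(72,15),(96,6)],mid_obj=[(0,20),(48,20),(66,11)],short_obj=[(0,28),(34,28),(42,20)],
         oil=[(0,14),(65,8)],jar=[(0,17),(45,17)],dish=[(0,30),(15,30)])
A=np.linspace(0,2*np.pi,40,endpoint=False)
def rings(prof,x,y,z): return np.array([[x+r/1e3*np.cos(a),y+r/1e3*np.sin(a),z+h/1e3] for h,r in prof for a in A])
def projs(n,P,C):
    c,f,E=C; q=(np.c_[P,np.ones(len(P))]@np.linalg.inv(E).T)[:,:3]; u=q[:,:2]/q[:,2:]
    u=u*(1+c["k1"]*(u*u).sum(1,keepdims=True)); return u*f+[c["cx"],c["cy"]]
def sil(n,P,C,S=4):
    m=np.zeros((400*S,640*S),np.uint8); p=(projs(n,P,C)+.5)*S-.5
    cv2.fillConvexPoly(m,cv2.convexHull(np.round(p*8).astype(np.int32)),255,shift=3)
    return cv2.resize(m,(640,400),interpolation=cv2.INTER_AREA)/255.
def best(n,q,near):
    l=[d for d in manip.masks_of(n,q) if np.hypot(*(np.array(d["position"])-near))<25]
    return l[0] if l else None
def fitobj(q,x0,views=("side","top")):
    """x,y,z of foot by silhouette fit in the newest pictures"""
    M={}
    for n in views:
        d=best(n,q,proj(n,np.array(x0)+[0,0,OBJ[q][-1][0]/2e3]))
        if d is not None: M[n]=np.array(d["pixels"],float)
    C={n:cal(n) for n in M}
    def cost(v): 
        return sum(1-np.minimum(s:=sil(n,rings(OBJ[q],*v),C[n]),m).sum()/np.maximum(s,m).sum() for n,m in M.items())
    r=minimize(cost,x0,method="Nelder-Mead",options=dict(initial_simplex=np.array(x0)+np.array([[0,0,0],[.008,0,0],[0,.008,0],[0,0,.008]])-.003,xatol=2e-4,fatol=1e-4))
    return r.x,r.fun,list(M)
E
cat > m.py <<'E'
from h import *
np.set_printoptions(precision=4,suppress=True)
X=dict(long_obj=[.4585,.0344,.011],mid_obj=[.6385,.1664,.011],short_obj=[.473,-.248,.011],oil=[.46,-.115,0],jar=[.6315,.0286,0],dish=[.437,.276,0])
for q in X: print(q,*fitobj(q,X[q]))
S=dict(inspect=[.64,.17],clean=[.4525,.036],case=[.475,-.25],park=[.615,-.101])
ob=dict(inspect="mid_obj",clean="long_obj",case="short_obj",park=None)
t=[];
for n in("side","top"):
    im=cv2.imread(f"pics/{n}0.png")
    for q,(x,y) in S.items():
        d=best(n,q,proj(n,[x,y,.016])); 
        u,v=np.round(proj(n,[x,y,.02])).astype(int); c=im[v-33:v+33,u-33:u+33].copy()
        c=cv2.resize(c,None,fx=3,fy=3,interpolation=cv2.INTER_CUBIC)
        if d is not None:
            m=np.array(d["pixels"],np.uint8); hull=cv2.convexHull(cv2.findNonZero(m)); (a,b),wh,an=cv2.minAreaRect(hull)
            M=cv2.moments(hull); cen=(M["m10"]/M["m00"],M["m01"]/M["m00"])
            print(n,q,m.sum(),cen,onz(n,cen,.012))
            mm=cv2.resize(m[v-33:v+33,u-33:u+33],None,fx=3,fy=3,interpolation=0)
            cs,_=cv2.findContours(mm,0,2); cv2.drawContours(c,cs,-1,(0,0,255),1)
        else: print(n,q,"none")
        t.append(c)
cv2.imwrite("pics/mos.png",np.vstack([np.hstack(t[:4]),np.hstack(t[4:])]))
E
python3 m.py
```

```text
long_obj [0.4557 0.0342 0.0144] 0.06619496420773319 ['top']
mid_obj [0.6391 0.167  0.0112] 0.16914516557411052 ['side', 'top']
short_obj [ 0.4732 -0.2493  0.0107] 0.08346535286910806 ['side', 'top']
oil [ 0.4617 -0.1191 -0.0002] 0.1631011243289111 ['top']
jar [0.6355 0.0341 0.0012] 0.2906670386030047 ['side', 'top']
dish [0.4375 0.2777 0.0002] 0.16874240869808255 ['side', 'top']
side inspect 668 (354.43619653587837, 155.15217391304347) [0.6395 0.1622 0.012 ]
side clean 1394 (284.0433294209703, 211.0099765258216) [0.4567 0.0326 0.012 ]
side case 2614 (316.6243488682985, 334.6837228599087) [ 0.4721 -0.2556  0.012 ]
side park 1684 (376.2867632850241, 251.04917874396133) [ 0.621  -0.1037  0.012 ]
top inspect 1307 (232.92253845445333, 150.30220134475454) [0.6407 0.1678 0.012 ]
top clean 2217 (300.9226489711107, 249.15342851397546) [0.4576 0.036  0.012 ]
top case 2561 (457.19663423118504, 242.4548488694589) [ 0.4745 -0.2527  0.012 ]
top park 2020 (375.7355776829461, 162.12185870080606) [ 0.6224 -0.1014  0.012 ]
```

View pics/mos.png

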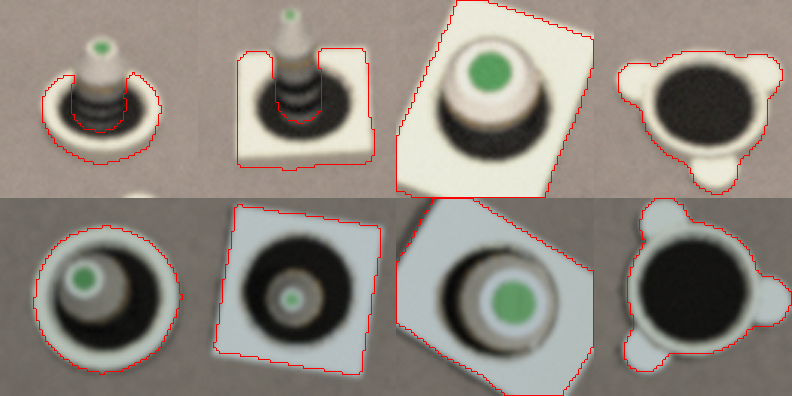

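The mosaic shows clean masks: the dark recesses stand out well, and short sits near the recess centre. I'll measure the recess rims directly from both views.

```bash
cat >> h.py <<'E'
from scipy.ndimage import map_coordinates
def fitrim(x0,ims,z=None):
    """recess rim: bright ring outside 36 mm, dark inside; ims={view:gray}"""
    C={n:cal(n) for n in ims}; a=np.linspace(0,2*np.pi,72,endpoint=False)
    def smp(n,v,r):
        P=np.c_[v[0]+r*np.cos(a),v[1]+r*np.sin(a),np.full(72,v[2])]
        p=projs(n,P,C[n]); return map_coordinates(ims[n],[p[:,1],p[:,0]],order=1)
    def cost(v):
        v=np.array([v[0],v[1],v[2] if z is None else z]); t=0
        for n in ims: t-=np.mean(np.clip(smp(n,v,.039)-smp(n,v,.033),-30,120))
        return t/100
    k=3 if z is None else 2; x0=np.array(x0)[:k]
    r=min((minimize(cost,x0+np.array(d)[:k],method="Nelder-Mead",options=dict(initial_simplex=x0+np.array(d)[:k]+np.vstack([np.zeros(k),.004*np.eye(k)]),xatol=1e-4,fatol=1e-4)) for d in ([0,0,0],[.004,.004,0],[-.006,-.004,0],[.003,-.006,0])),key=lambda r:r.fun)
    return r.x,r.fun
E
python3 - <<'E'
from h import *
np.set_printoptions(precision=4,suppress=True)
g={n:cv2.imread(f"pics/{n}0.png",0).astype(float) for n in("side","top")}
for q,x in dict(inspect=[.64,.166,.016],clean=[.457,.034,.016],case=[.4735,-.253,.016],park=[.6215,-.102,.016]).items():
    print(q,fitrim(x,g),"z16:",*[fitrim(x,{n:g[n]},z=.016)[0] for n in g])
for q,x in dict(long_obj=[.457,.0345,.011],jar=[.632,.029,0],mid_obj=[.64,.167,.011]).items():
    for n in("side","top"):
        print(q,n,fitobj(q,x,(n,)))
snap("top");snap("side")
for q,x in dict(long_obj=[.457,.0345,.011],mid_obj=[.64,.167,.011]).items(): print(q,fitobj(q,x))
print(manip.sense()["t"])
E
```

```text
inspect (array([0.6409, 0.1677, 0.0174]), np.float64(-1.6922077385805625)) z16: [0.6408 0.1692] [0.6415 0.1677]
clean (array([0.4568, 0.0369, 0.0152]), np.float64(-1.8127020636287257)) z16: [0.4568 0.0365] [0.4574 0.0362]
case (array([ 0.4732, -0.2536,  0.0171]), np.float64(-1.676309858781633)) z16: [ 0.4734 -0.253 ] [ 0.4731 -0.2541]
park (array([ 0.6223, -0.1012,  0.0165]), np.float64(-1.7581004061970917)) z16: [ 0.6222 -0.1007] [ 0.6226 -0.1016]
long_obj side (array([0.454 , 0.0315, 0.008 ]), np.float64(0.0), [])
long_obj top (array([0.4555, 0.0347, 0.0117]), np.float64(0.06374092933553477), ['top'])
jar side (array([ 0.6528,  0.0877, -0.063 ]), np.float64(0.06864670548645324), ['side'])
jar top (array([ 0.6372,  0.0347, -0.0083]), np.float64(0.13532731629750727), ['top'])
mid_obj side (array([0.6394, 0.1678, 0.0106]), np.float64(0.057443090812017594), ['side'])
mid_obj top (array([0.6406, 0.1688, 0.0049]), np.float64(0.09673318743544745), ['top'])
long_obj (array([0.4545, 0.0355, 0.0107]), np.float64(0.2627517044292649), ['side', 'top'])
mid_obj (array([0.639 , 0.1668, 0.0119]), np.float64(0.06212547304100258), ['top'])
2.7
```

```bash
cat >> h.py <<'E'
def go(*pts):
    s=manip.sense(); Rm=R.from_quat(s["tool_rot"]).as_matrix(); p=np.array(s["tcp_pos"])
    print("t",round(s["t"],2),"tcp",np.round(p*1e3,1),"gap",round(s["finger_gap"],3),"q",np.round(s["q"],2))
    for x in pts:
        d=Rm.T@(np.array(x)-p)*1e3; print(x,"->",np.round(d,1),"rows",int(np.ceil(np.linalg.norm(d)/50)))
E
python3 -c "
from h import *
go([.473,-.249,.12])"
```

```text
t 2.7 tcp [ 197.7 -592.9  231.3] gap 0.998 q [-1.43  0.53  1.43  0.    1.18 -0.18]
[0.473, -0.249, 0.12] -> [ 369.9 -239.1  111.3] rows 10
```

step_arm(targets="370 -239 111 0;370 -239 111 0;370 -239 111 0;370 -239 111 0;370 -239 111 0;370 -239 111 0;370 -239 111 0;370 -239 111 0;370 -239 111 0;370 -239 111 0;370 -239 111 0;370 -239 111 0", gripper=0, squeeze=40)

```text
t: 3.9
tcp_pos: [0.4731, -0.2501, 0.1206]
tool_rot: [0.987, 0.16, 0.0, 0.001]
force: [0.7, -0.3, 0.1]
finger_gap: 1.003
gripper_force: 0.0
```

```bash
python3 -c "
from h import *
go([.473,-.249,.015])"
```

```text
t 3.9 tcp [ 473.1 -250.1  120.6] gap 1.003 q [-0.69  0.57  1.76 -0.    0.81  0.55]
[0.473, -0.249, 0.015] -> [  0.2  -1.2 105.6] rows 3
```

step_arm(targets="0 -1 45 0;0 -1 80 0;0 -1 95 0;0 -1 104 0;0 -1 104 0")

```text
t: 4.4
tcp_pos: [0.472, -0.2495, 0.0157]
tool_rot: [0.987, 0.159, -0.0, -0.0]
force: [-0.3, -0.1, -0.0]
finger_gap: 1.008
gripper_force: 0.0
```

step_arm(targets="0 0 0 0;0 0 0 0;0 0 0 0;0 0 0 0;0 0 0 0;0 0 0 0;0 0 0 0;0 0 0 0", gripper=0.5)

```text
t: 5.2
tcp_pos: [0.4734, -0.2489, 0.0178]
tool_rot: [0.987, 0.16, 0.001, 0.001]
force: [-1.8, -1.4, 6.7]
finger_gap: 0.646
gripper_force: 42.7
```

step_arm(targets="0 0 -2 0;0 0 -5 0;0 0 -12 0;0 0 -25 0;0 0 -60 0;0 0 -100 0;0 0 -100 0", squeeze=60, gripper=0.6)

```text
t: 5.9
tcp_pos: [0.4759, -0.2504, 0.1216]
tool_rot: [0.987, 0.16, 0.004, 0.004]
force: [0.9, -1.0, -4.5]
finger_gap: 0.638
gripper_force: 65.5
```

```bash
python3 -c "
from h import *
for n in('side','top'): snap(n,n+'1.png')
s=manip.sense();p=s['tcp_pos']
for n in ('side','top'):print(n,fitobj('short_obj',[p[0],p[1],p[2]-.006],(n,)))
print(fitobj('short_obj',[p[0],p[1],p[2]-.006]),p,s['force'],s['gripper_force'])
go([.6223,-.1012,p[2]])
a=[cv2.imread(f'pics/{n}1.png') for n in('side','top')]
cv2.imwrite('pics/c1.png',np.hstack([a[0][200:400,200:440],a[1][140:340,360:600]]))
"
```

```text
side (array([ 0.48841302, -0.046127  , -0.28406906]), np.float64(0.36323192949750016), ['side'])
top (array([ 0.50144051, -0.45249883, -0.48065874]), np.float64(0.41063910521655855), ['top'])
(array([ 0.4757127 , -0.24457786,  0.10471446]), np.float64(1.3022668901286065), ['side', 'top']) [ 0.47307869 -0.24833387  0.11753525] [-0.60326745  0.38772276 -4.70129329] 65.51118493080139
t 6.2 tcp [ 471.7 -247.3  114.8] gap 0.636 q [-0.69  0.58  1.77  0.    0.8   0.56]
[0.6223, -0.1012, np.float64(0.11753525241250476)] -> [189.1 -90.9  -2.8] rows 5
```

View pics/c1.png

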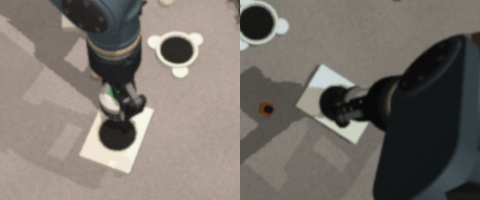

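The pictures show the short objective lifted upright between the fingers, with the case recess empty. Next I carry it to the park.

step_arm(targets="20 -10 0 0;50 -24 0 0;85 -41 0 0;120 -58 0 0;150 -72 0 0;175 -84 0 0;189 -91 0 0;189 -91 0 0;189 -91 0 0;189 -91 0 0")

```text
t: 7.2
tcp_pos: [0.6219, -0.103, 0.1157]
tool_rot: [0.987, 0.16, -0.001, -0.0]
force: [1.3, 0.6, -3.8]
finger_gap: 0.637
gripper_force: 65.3
```

```bash
python3 -c "
from h import *
go([.6223,-.1012,.0178])"
```

```text
t 7.2 tcp [ 621.9 -103.   115.7] gap 0.637 q [-0.34  0.68  1.51 -0.    0.95  0.91]
[0.6223, -0.1012, 0.0178] -> [ 1.2 -1.4 97.9] rows 2
```

step_arm(targets="1 -1 30 0;1 -1 60 0;1 -1 80 0;1 -1 90 0;1 -1 94 0;1 -1 96 0;1 -1 96 0;1 -1 96 0")

```text
t: 8.0
tcp_pos: [0.6247, -0.1011, 0.0215]
tool_rot: [0.987, 0.16, 0.001, 0.001]
force: [0.1, -0.2, -3.7]
finger_gap: 0.637
gripper_force: 65.3
```

step_arm(targets="0 0 0.5 0;0 0 1 0;0 0 1 0")

```text
t: 8.3
tcp_pos: [0.624, -0.1008, 0.0196]
tool_rot: [0.987, 0.16, 0.0, 0.0]
force: [-0.2, -0.0, -4.1]
finger_gap: 0.635
gripper_force: 65.3
```

step_arm(targets="-0.5 0 0.5 0;-1 0 1 0;-1 0 1.5 0;-1 0 1.5 0")

```text
t: 8.7
tcp_pos: [0.6228, -0.1011, 0.0181]
tool_rot: [0.987, 0.16, -0.0, -0.0]
force: [-1.8, 0.2, -0.5]
finger_gap: 0.635
gripper_force: 65.7
```

step_arm(targets="0 0 0.5 0;0 0 1 0;0 0 1 0")

```text
t: 9.0
tcp_pos: [0.6229, -0.1011, 0.018]
tool_rot: [0.987, 0.16, -0.0, 0.0]
force: [-3.6, -0.0, 5.5]
finger_gap: 0.633
gripper_force: 66.4
```

step_arm(targets="0 0 -0.8 0;0 0 -0.8 0;0 0 -0.8 0;0 0 -0.8 0;0 0 -0.8 0", gripper=0)

```text
t: 9.5
tcp_pos: [0.6231, -0.1011, 0.0175]
tool_rot: [0.987, 0.16, 0.0, 0.0]
force: [0.5, -0.6, -0.3]
finger_gap: 0.998
gripper_force: 0.0
```

step_arm(targets="0 0 -10 0;0 0 -40 0;0 0 -80 0;0 0 -110 0;0 0 -110 0;0 0 -110 0")

```text
t: 10.1
tcp_pos: [0.6234, -0.1012, 0.1289]
tool_rot: [0.987, 0.16, 0.001, 0.001]
force: [-0.7, 0.2, -0.5]
finger_gap: 0.999
gripper_force: 0.0
```

```bash
python3 -c "
from h import *
go([.639,.1675,.13])"
```

```text
t 10.1 tcp [ 623.4 -101.2  128.9] gap 0.999 q [-0.34  0.66  1.5  -0.    0.98  0.91]
[0.639, 0.1675, 0.13] -> [  99.8 -249.9   -1.2] rows 6
```

step_arm(targets="100 -250 -1 0;100 -250 -1 0;100 -250 -1 0;100 -250 -1 0;100 -250 -1 0;100 -250 -1 0;100 -250 -1 0;100 -250 -1 0;100 -250 -1 0")

```text
t: 11.0
tcp_pos: [0.6384, 0.1658, 0.1278]
tool_rot: [0.987, 0.159, -0.001, 0.0]
force: [0.9, -0.4, -0.4]
finger_gap: 1.001
gripper_force: 0.0
```

```bash
python3 -c "
from h import *
for n in('side','top'): snap(n,n+'2.png')
print(fitobj('short_obj',[.6223,-.1012,.011]),fitobj('mid_obj',[.639,.1675,.011]))
go([.639,.1675,.024])
"
```

```text
(array([ 0.62265908, -0.10182094,  0.01316528]), np.float64(0.10144986373234322), ['side', 'top']) (array([0.63852073, 0.16656506, 0.01399554]), np.float64(0.12136875243297607), ['side', 'top'])
t 11.3 tcp [639.  166.6 128.7] gap 1.001 q [ 0.09  0.69  1.42 -0.    1.02  1.34]
[0.639, 0.1675, 0.024] -> [  0.3  -0.9 104.7] rows 3
```

step_arm(targets="0 -0.5 40 0;0 -0.5 75 0;0 -0.5 95 0;0 -0.5 105 0;0 -0.5 105 0;0 -0.5 105 0")

```text
t: 11.9
tcp_pos: [0.6396, 0.1681, 0.0245]
tool_rot: [0.987, 0.16, 0.001, 0.0]
force: [0.7, -0.2, 0.3]
finger_gap: 1.005
gripper_force: 0.0
```

step_arm(targets="0 0 0 0;0 0 0 0;0 0 0 0;0 0 0 0;0 0 0 0;0 0 0 0;0 0 0 0;0 0 0 0", gripper=0.75, squeeze=40)

```text
t: 12.7
tcp_pos: [0.6393, 0.1682, 0.0247]
tool_rot: [0.987, 0.16, 0.001, 0.0]
force: [-0.1, 0.6, 5.4]
finger_gap: 0.457
gripper_force: 40.6
```

step_arm(targets="0 0 -2 0;0 0 -5 0;0 0 -12 0;0 0 -30 0;0 0 -65 0;0 0 -95 0;0 0 -105 0;0 0 -105 0;0 0 -105 0", squeeze=60)

```text
t: 13.6
tcp_pos: [0.6375, 0.168, 0.1274]
tool_rot: [0.987, 0.16, -0.001, -0.0]
force: [-0.1, -0.1, -2.2]
finger_gap: 0.457
gripper_force: 60.5
```

```bash
python3 -c "
from h import *
go([.4732,-.2535,.13])
"
```

```text
t 13.6 tcp [637.5 168.  127.4] gap 0.457 q [0.09 0.69 1.43 0.   1.02 1.34]
[0.4732, -0.2535, 0.13] -> [-289.2  347.9   -2.1] rows 10
```

step_arm(targets="-15 18 -1 0;-40 48 -1 0;-70 84 -1 0;-102 123 -1 0;-134 161 -1 0;-165 198 -1 0;-196 235 -1 0;-227 273 -1 0;-256 308 -1 0;-278 334 -1 0;-289 348 -1 0;-289 348 -1 0")

```text
t: 14.8
tcp_pos: [0.473, -0.2555, 0.1279]
tool_rot: [0.987, 0.158, -0.001, -0.001]
force: [0.1, -0.0, -1.9]
finger_gap: 0.454
gripper_force: 60.6
```

step_arm(targets="0 0 0 0;0 0 0 0;0 0 0 0")

```text
t: 15.1
tcp_pos: [0.4746, -0.2519, 0.1292]
tool_rot: [0.987, 0.161, -0.0, -0.001]
force: [1.1, 0.1, -2.3]
finger_gap: 0.448
gripper_force: 60.6
```

```bash
python3 -c "
from h import *
go([.4732,-.2535,.0137+.011])
go([.4732,-.2535,.0137+.011])
"
```

```text
t 15.1 tcp [ 474.6 -251.9  129.2] gap 0.448 q [-0.7   0.56  1.75  0.    0.84  0.55]
[0.4732, -0.2535, 0.0247] -> [ -1.8   1.2 104.5] rows 3
t 15.1 tcp [ 474.6 -251.9  129.2] gap 0.448 q [-0.7   0.56  1.75  0.    0.84  0.55]
[0.4732, -0.2535, 0.0247] -> [ -1.8   1.2 104.5] rows 3
```

step_arm(targets="-1 1 35 0;-1 1 70 0;-1 1 90 0;-1 1 97 0;-1 1 100 0;-1 1 101.5 0;-1 1 101.5 0;-1 1 101.5 0")

```text
t: 15.9
tcp_pos: [0.4745, -0.255, 0.0291]
tool_rot: [0.987, 0.16, 0.001, 0.001]
force: [0.2, 0.4, -2.4]
finger_gap: 0.452
gripper_force: 60.6
```

step_arm(targets="0 0 0.5 0;0 0 1 0;0 0 1 0")

```text
t: 16.2
tcp_pos: [0.4739, -0.2548, 0.0273]
tool_rot: [0.987, 0.16, 0.0, 0.0]
force: [1.6, 0.3, -2.2]
finger_gap: 0.455
gripper_force: 60.6
```

step_arm(targets="0 -0.5 0.5 0;0 -1 1 0;0 -1 1.5 0;0 -1 1.5 0")

```text
t: 16.6
tcp_pos: [0.4735, -0.2537, 0.0255]
tool_rot: [0.987, 0.16, -0.0, -0.0]
force: [0.2, -1.1, -1.0]
finger_gap: 0.45
gripper_force: 60.6
```

step_arm(targets="0 0 0.5 0;0 0 1 0;0 0 1 0")

```text
t: 16.9
tcp_pos: [0.4736, -0.2538, 0.0248]
tool_rot: [0.987, 0.16, 0.0, 0.0]
force: [-0.5, 0.6, 0.9]
finger_gap: 0.453
gripper_force: 60.6
```

Contact has been made; release, rise, and go to the long one.

step_arm(targets="0 0 0.2 0;0 0 0.2 0;0 0 0.2 0;0 0 0.2 0;0 0 0.2 0;0 0 0.2 0", gripper=0)

```text
t: 17.5
tcp_pos: [0.4736, -0.2537, 0.0244]
tool_rot: [0.987, 0.16, -0.0, 0.0]
force: [1.1, 0.2, 0.6]
finger_gap: 1.003
gripper_force: 0.0
```

step_arm(targets="0 0 -10 0;0 0 -40 0;0 0 -80 0;0 0 -120 0;0 0 -140 0;0 0 -140 0;0 0 -140 0")

```text
t: 18.2
tcp_pos: [0.4735, -0.2536, 0.1651]
tool_rot: [0.987, 0.16, 0.0, 0.0]
force: [1.1, 1.0, -0.3]
finger_gap: 1.003
gripper_force: 0.0
```

```bash
python3 -c "
from h import *
for n in('side','top'): snap(n,n+'3.png')
print(fitobj('long_obj',[.4555,.035,.011]))
for n in('side','top'): print(n,fitobj('long_obj',[.4555,.035,.011],(n,)))
go([.4555,.035,.165])
"
```

```text
(array([0.45467639, 0.03501057, 0.00451462]), np.float64(0.07982802368198472), ['top'])
side (array([0.4525, 0.032 , 0.008 ]), np.float64(0.0), [])
top (array([0.45467639, 0.03501057, 0.00451462]), np.float64(0.07982802368198472), ['top'])
t 18.5 tcp [ 473.  -253.3  163.3] gap 1.002 q [-0.7   0.5   1.72  0.    0.92  0.55]
[0.4555, 0.035, 0.165] -> [  74.5 -279.    -1.2] rows 6
```

step_arm(targets="75 -279 0 0;75 -279 0 0;75 -279 0 0;75 -279 0 0;75 -279 0 0;75 -279 0 0;75 -279 0 0;75 -279 0 0;75 -279 0 0;75 -279 0 0")

```text
t: 19.5
tcp_pos: [0.4569, 0.0334, 0.1643]
tool_rot: [0.987, 0.159, 0.0, 0.0]
force: [-0.0, -0.4, 0.2]
finger_gap: 0.998
gripper_force: 0.0
```

```bash
python3 -c "
from h import *
snap('side','side4.png');snap('top','top4.png')
for i in range(2):
  for n in('side','top'):
    print(n,[(d['position'],d['p']) for d in manip.masks_of(n,'long_obj')[:2]])
    print(n,[(d['position'],d['p']) for d in manip.masks_of(n,'mid_obj')[:2]])
print(fitobj('long_obj',[.4555,.035,.011]),fitobj('mid_obj',[.4735,-.2535,.011]))
go([.4555,.035,.051])
a=[cv2.imread(f'pics/{n}4.png') for n in('side','top')]
cv2.imwrite('pics/c4.png',cv2.resize(np.hstack([a[0][150:350,200:440],a[1][140:340,260:500]]),None,fx=1.6,fy=1.6))
"
```

```text
side [([282.5, 194.6], 0.63)]
side [([316.8, 328.2], 0.95), ([296.6, 265.7], 0.68)]
top []
top [([462.3, 243.6], 0.67)]
side [([282.5, 194.6], 0.63)]
side [([316.8, 328.2], 0.95), ([296.6, 265.7], 0.68)]
top []
top [([462.3, 243.6], 0.67)]
(array([0.45436203, 0.0343705 , 0.01466214]), np.float64(0.06375357633857248), ['side']) (array([ 0.4737606 , -0.25452663,  0.01059363]), np.float64(0.1464409112369044), ['side', 'top'])
t 20.2 tcp [456.5  34.7 164.4] gap 1.002 q [-0.17  0.41  1.91  0.    0.82  1.08]
[0.4555, 0.035, 0.051] -> [ -0.9  -0.6 113.4] rows 3
```

View pics/c4.png

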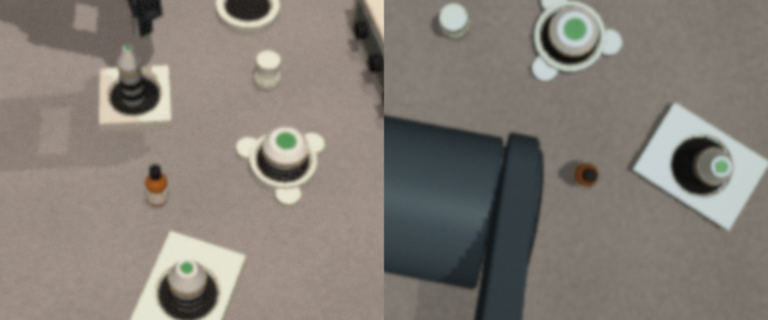

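The side crop shows mid upright in the case recess, short on the park, and long still in the clean block with the fingers above it. Now I descend onto it.

step_arm(targets="-1.5 0 20 0;-1.5 0 45 0;-1.5 0 70 0;-1.5 0 95 0;-1.5 0 110 0;-1.5 0 113 0;-1.5 0 113 0;-1.5 0 113 0")

```text
t: 21.0
tcp_pos: [0.4556, 0.0342, 0.052]
tool_rot: [0.987, 0.16, 0.001, 0.0]
force: [0.2, -0.2, -0.3]
finger_gap: 0.998
gripper_force: 0.0
```

step_arm(targets="0 0 0 0;0 0 0 0;0 0 0 0;0 0 0 0;0 0 0 0;0 0 0 0;0 0 0 0;0 0 0 0;0 0 0 0", gripper=0.85, squeeze=40)

```text
t: 21.9
tcp_pos: [0.4552, 0.0343, 0.0518]
tool_rot: [0.987, 0.16, 0.0, 0.0]
force: [-0.6, 0.9, 5.5]
finger_gap: 0.336
gripper_force: 39.2
```

step_arm(targets="0 0 -2 0;0 0 -5 0;0 0 -12 0;0 0 -30 0;0 0 -60 0;0 0 -75 0;0 0 -80 0;0 0 -80 0;0 0 -80 0", squeeze=60)

```text
t: 22.8
tcp_pos: [0.4544, 0.0343, 0.1309]
tool_rot: [0.987, 0.16, -0.001, -0.0]
force: [0.2, 0.1, -3.4]
finger_gap: 0.331
gripper_force: 59.6
```

```bash
python3 -c "
from h import *
go([.6411,.168,.132])
"
```

```text
t 22.8 tcp [454.4  34.3 130.9] gap 0.331 q [-0.17  0.48  1.94 -0.    0.72  1.08]
[0.6411, 0.168, 0.132] -> [219.4 -67.8  -1.3] rows 5
```

step_arm(targets="12 -4 0 0;35 -11 0 0;70 -22 0 0;105 -33 0 0;140 -44 0 0;175 -54 0 0;200 -62 0 0;214 -66 0 0;219 -68 0 0;219 -68 0 0;219 -68 0 0;219 -68 0 0")

```text
t: 24.0
tcp_pos: [0.6402, 0.1675, 0.131]
tool_rot: [0.987, 0.16, -0.001, 0.0]
force: [-0.2, 0.4, -2.6]
finger_gap: 0.33
gripper_force: 59.5
```

```bash
python3 -c "
from h import *
go([.6411,.168,.0518])
"
```

```text
t 24.0 tcp [640.2 167.5 131. ] gap 0.33 q [ 0.09  0.69  1.42 -0.    1.03  1.34]
[0.6411, 0.168, 0.0518] -> [ 1.1 -0.2 79.2] rows 2
```

step_arm(targets="1 0 25 0;1 0 50 0;1 0 66 0;1 0 73 0;1 0 76 0;1 0 77 0;1 0 77 0;1 0 77 0")

```text
t: 24.8
tcp_pos: [0.643, 0.1684, 0.0555]
tool_rot: [0.987, 0.16, 0.001, 0.0]
force: [0.3, -0.3, -2.9]
finger_gap: 0.334
gripper_force: 59.5
```

step_arm(targets="0 0 0.5 0;0 0 1 0;0 0 1 0")

```text
t: 25.1
tcp_pos: [0.6423, 0.1683, 0.0535]
tool_rot: [0.987, 0.16, 0.0, 0.0]
force: [0.4, 0.2, -2.4]
finger_gap: 0.335
gripper_force: 59.5
```

step_arm(targets="-0.5 0 0.5 0;-1 0 1 0;-1 0 1.5 0;-1 0 1.5 0")

```text
t: 25.5
tcp_pos: [0.6412, 0.168, 0.052]
tool_rot: [0.987, 0.16, -0.0, 0.0]
force: [-0.8, -0.7, 0.7]
finger_gap: 0.336
gripper_force: 59.6
```

step_arm(targets="0 0 0.5 0;0 0 1 0;0 0 1 0")

```text
t: 25.8
tcp_pos: [0.6414, 0.168, 0.052]
tool_rot: [0.987, 0.16, 0.0, 0.0]
force: [-3.7, -0.0, 4.4]
finger_gap: 0.337
gripper_force: 60.2
```

step_arm(targets="0 0 -0.8 0;0 0 -0.8 0;0 0 -0.8 0;0 0 -0.8 0;0 0 -0.8 0;0 0 -0.8 0;0 0 -0.8 0", gripper=0)

```text
t: 26.5
tcp_pos: [0.6413, 0.168, 0.0516]
tool_rot: [0.987, 0.16, -0.0, -0.0]
force: [0.6, 0.6, 0.8]
finger_gap: 0.996
gripper_force: 0.0
```

step_arm(targets="0 0 -8 0;0 0 -30 0;0 0 -65 0;0 0 -100 0;0 0 -110 0;0 0 -110 0")

```text
t: 27.1
tcp_pos: [0.6428, 0.1681, 0.1644]
tool_rot: [0.987, 0.16, 0.003, 0.0]
force: [-0.6, 1.0, -1.3]
finger_gap: 1.001
gripper_force: 0.0
```

```bash
python3 -c "
from h import *
go([.6225,-.1014,.12])
"
```

```text
t 27.1 tcp [642.8 168.1 164.4] gap 1.001 q [0.09 0.65 1.39 0.   1.09 1.34]
[0.6225, -0.1014, 0.12] -> [-104.7  249.2   44.2] rows 6
```

step_arm(targets="-104 249 0 0;-104 249 0 0;-104 249 0 0;-104 249 0 0;-104 249 0 0;-104 249 0 0;-104 249 0 0;-104 249 40 0;-104 249 40 0;-104 249 40 0")

```text
t: 28.1
tcp_pos: [0.62, -0.0995, 0.1201]
tool_rot: [0.987, 0.161, -0.002, -0.001]
force: [0.9, -0.3, 1.0]
finger_gap: 1.004
gripper_force: 0.0
```

```bash
python3 -c "
from h import *
snap('side','side5.png')
snap('top')
print(fitobj('short_obj',[.6225,-.1014,.011]),fitobj('long_obj',[.6411,.168,.011]))
go([.6225,-.1014,.0165])
"
```

```text
(array([ 0.62227352, -0.10328267,  0.01524652]), np.float64(0.05199938185172881), ['side']) (array([0.64051442, 0.1669274 , 0.01246785]), np.float64(0.2449249028220405), ['side', 'top'])
t 28.4 tcp [ 622.2 -100.9  123. ] gap 0.997 q [-0.34  0.67  1.51  0.    0.96  0.91]
[0.6225, -0.1014, 0.0165] -> [ -0.    0.4 106.5] rows 3
```

step_arm(targets="0 0 40 0;0 0 80 0;0 0 98 0;0 0 105 0;0 0 105 0;0 0 105 0")

```text
t: 29.0
tcp_pos: [0.6226, -0.1015, 0.018]
tool_rot: [0.987, 0.16, 0.001, 0.001]
force: [0.2, 0.6, 1.3]
finger_gap: 0.996
gripper_force: 0.0
```

step_arm(targets="0 0 0 0;0 0 0 0;0 0 0 0;0 0 0 0;0 0 0 0;0 0 0 0;0 0 0 0", gripper=0.5, squeeze=40)

```text
t: 29.7
tcp_pos: [0.6223, -0.1014, 0.0183]
tool_rot: [0.987, 0.16, 0.001, 0.001]
force: [-0.2, 1.1, 5.8]
finger_gap: 0.64
gripper_force: 42.8
```

step_arm(targets="0 0 -2 0;0 0 -5 0;0 0 -12 0;0 0 -30 0;0 0 -65 0;0 0 -95 0;0 0 -100 0;0 0 -100 0;0 0 -100 0", squeeze=60, gripper=0.6)

```text
t: 30.6
tcp_pos: [0.62, -0.1007, 0.1151]
tool_rot: [0.987, 0.16, -0.001, -0.001]
force: [-0.4, -0.1, -4.4]
finger_gap: 0.636
gripper_force: 64.6
```

```bash
python3 -c "
from h import *
go([.457,.0365,.117])
"
```

```text
t 30.6 tcp [ 620.  -100.7  115.1] gap 0.636 q [-0.34  0.68  1.52  0.    0.95  0.91]
[0.457, 0.0365, 0.117] -> [-111.3 -181.7   -1.2] rows 5
```

step_arm(targets="-8 -13 0 0;-22 -36 0 0;-42 -68 0 0;-62 -100 0 0;-82 -132 0 0;-98 -158 0 0;-109 -175 0 0;-113 -182 0 0;-113 -182 0 0;-113 -182 0 0;-113 -182 0 0;-113 -182 0 0")

```text
t: 31.8
tcp_pos: [0.4579, 0.0351, 0.1166]
tool_rot: [0.987, 0.16, 0.001, 0.0]
force: [0.4, 0.8, -2.5]
finger_gap: 0.636
gripper_force: 64.5
```

```bash
python3 -c "
from h import *
go([.457,.0365,.0183])
"
```

```text
t 31.8 tcp [457.9  35.1 116.6] gap 0.636 q [-0.17  0.51  1.95 -0.    0.69  1.08]
[0.457, 0.0365, 0.0183] -> [-0.5 -1.7 98.3] rows 2
```

step_arm(targets="-0.5 -1 30 0;-0.5 -1 60 0;-0.5 -1 80 0;-0.5 -1 90 0;-0.5 -1 94 0;-0.5 -1 96 0;-0.5 -1 96 0;-0.5 -1 96 0")

```text
t: 32.6
tcp_pos: [0.4565, 0.0365, 0.0215]
tool_rot: [0.987, 0.16, 0.001, 0.0]
force: [1.0, 0.7, -4.4]
finger_gap: 0.634
gripper_force: 64.6
```

step_arm(targets="0 0 0.5 0;0 0 1 0;0 0 1 0")

```text
t: 32.9
tcp_pos: [0.456, 0.0366, 0.02]
tool_rot: [0.987, 0.16, 0.0, 0.0]
force: [0.4, -0.8, -4.2]
finger_gap: 0.637
gripper_force: 64.6
```

step_arm(targets="0.5 0 0.5 0;0.5 0 1 0;0.5 0 1.5 0;0.5 0 1.5 0")

```text
t: 33.3
tcp_pos: [0.4564, 0.0367, 0.0185]
tool_rot: [0.987, 0.16, 0.0, 0.0]
force: [-0.2, -0.7, 1.0]
finger_gap: 0.638
gripper_force: 65.3
```

step_arm(targets="0 0 0.5 0;0 0 0.5 0;0 0 0.5 0")

```text
t: 33.6
tcp_pos: [0.4564, 0.0367, 0.0184]
tool_rot: [0.987, 0.16, 0.0, 0.0]
force: [-1.4, -0.1, 5.4]
finger_gap: 0.634
gripper_force: 65.9
```

step_arm(targets="0 0 -0.7 0;0 0 -0.7 0;0 0 -0.7 0;0 0 -0.7 0;0 0 -0.7 0;0 0 -0.7 0", gripper=0)

```text
t: 34.2
tcp_pos: [0.4563, 0.0368, 0.0183]
tool_rot: [0.987, 0.16, -0.0, -0.0]
force: [0.5, -0.1, -0.5]
finger_gap: 1.001
gripper_force: 0.0
```

step_arm(targets="0 0 -10 0;0 0 -40 0;0 0 -80 0;0 0 -120 0;0 0 -160 0;0 0 -190 0;0 0 -190 0;0 0 -190 0")

```text
t: 35.0
tcp_pos: [0.4562, 0.0368, 0.2094]
tool_rot: [0.987, 0.16, 0.001, 0.0]
force: [0.1, 0.1, -0.1]
finger_gap: 1.002
gripper_force: 0.0
```

step_arm(targets="-60 190 0 0;-60 190 0 0;-60 190 0 0;-60 190 0 0;-60 280 0 0;-60 400 0 0;-60 400 0 0;-60 400 0 0;-60 400 0 0;-60 400 0 0;-60 400 0 0;-60 400 0 0")

```text
t: 36.2
tcp_pos: [0.525, -0.3592, 0.2076]
tool_rot: [0.987, 0.161, -0.001, -0.001]
force: [-0.1, 0.7, -0.7]
finger_gap: 1.001
gripper_force: 0.0
```

```bash
python3 -c "
from h import *
np.set_printoptions(precision=4,suppress=True)
g={n:snap(n,n+'6.png') for n in('side','top')}
for q,x in dict(long_obj=[.6411,.168,.011],mid_obj=[.4732,-.2535,.011],short_obj=[.457,.0365,.011],oil=[.4617,-.1191,0],jar=[.635,.034,0],dish=[.4375,.2777,0]).items(): print(q,fitobj(q,x))
g={n:cv2.imread(f'pics/{n}6.png',0).astype(float) for n in('side','top')}
for x in ([.6411,.168,.016],[.457,.0365,.016],[.4732,-.2535,.016]): print(fitrim(x,g))
go()
a=[cv2.imread(f'pics/{n}6.png') for n in('side','top')]
cv2.imwrite('pics/c6.png',cv2.resize(np.hstack([a[0][110:380,220:440],a[1][80:350,150:520]]),None,fx=1.3,fy=1.3))
"
```

```text
long_obj (array([ 0.6517,  0.1783, -0.0378]), np.float64(0.06619701444879056), ['top'])
mid_obj (array([ 0.4733, -0.2538,  0.0104]), np.float64(0.11616807092179193), ['side', 'top'])
short_obj (array([ 0.4629,  0.3867, -0.446 ]), np.float64(0.3635322696287735), ['side'])
oil (array([ 0.4616, -0.1175,  0.0062]), np.float64(0.3022477547836738), ['side', 'top'])
jar (array([ 0.6371,  0.0343, -0.0014]), np.float64(0.06847744562305802), ['top'])
dish (array([ 0.4358,  0.2977, -0.0557]), np.float64(0.03541266070957283), ['top'])
(array([0.6412, 0.1672, 0.018 ]), np.float64(-1.418810495142318))
(array([0.4574, 0.0367, 0.016 ]), np.float64(-1.4126811493882343))
(array([ 0.4734, -0.2532,  0.0161]), np.float64(-1.6896214548270212))
t 36.9 tcp [ 525.9 -361.8  208.4] gap 1.002 q [-0.78  0.57  1.42  0.    1.15  0.47]
```

View pics/c6.png

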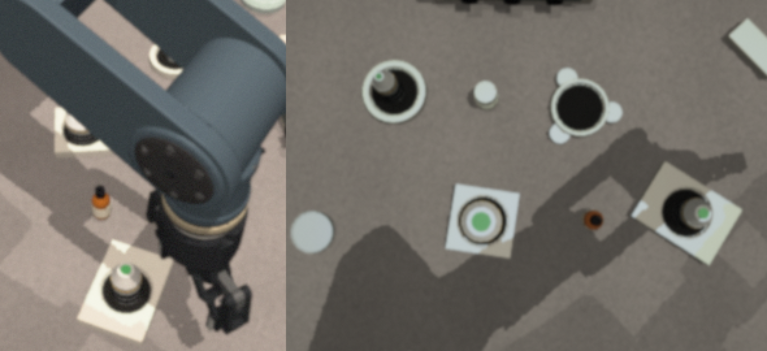

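The top view shows long in the inspection plate, short in the clean block, mid in the case, the park empty and the bystanders in place. The side view of long is blocked by the arm, so I'll do one last check of long and short with the height fixed.

```bash
python3 -c "
from h import *
C=cal('top')
for q,x in dict(long_obj=[.6411,.168],short_obj=[.457,.0365],mid_obj=[.4733,-.2535]).items():
    d=best('top',q,proj('top',x+[.04]))
    if d is None: print(q,'none');continue
    m=np.array(d['pixels'],float)
    f=lambda v:1-np.minimum(s:=sil('top',rings(OBJ[q],v[0],v[1],.011),C),m).sum()/np.maximum(s,m).sum()
    r=minimize(f,x,method='Nelder-Mead',options=dict(initial_simplex=np.array(x)+np.array([[0,0],[.005,0],[0,.005]])));print(q,r.x,r.fun)
"
```

```text
long_obj [0.64053119 0.1667359 ] 0.11889701251403373
short_obj none
mid_obj [ 0.47376512 -0.25364434] 0.07564113409642559
```

```bash
python3 -c "
from h import *
print(manip.sign_off())"
```

```text
the job is handed in; nothing more can be done
None
```

The job is handed in: all three objectives stand upright in their new recesses, the parking stand is empty and the bystanders look unmoved. By camera fit, long and mid sit within about 2 mm of centre. Short I could only judge by eye in the top view, where it looks concentric.

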